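# Cull the broken specimen slides and hold the good one flush on the sloped stage

## Robot

A 7-joint arm with a two-finger parallel gripper is mounted at the origin on the work surface. World frame = base frame: x ahead of the robot, y to its left, z up, the work surface at z = 0. Lengths are in m, angles in rad, forces in N, time in s.
With the tool pointing down it reaches from about 0.4 to 0.85 m from the base axis. Payload 10.4 kg.
Tool frame: the origin (TCP) lies at the very end of the fingers, on their centre line; the grasp point (between the pads) lies 19 mm behind it (env.grip_point_offset is the distance from the TCP to the grasp point, in m); z points along the fingers, y is the line along which they close (so a half turn about z gives the same grasp; the last joint's range is limited). The gripper opens to 87 mm and grips with 3 to 60 N. Pads are 19 mm wide; open, the fingers measure 117 mm over their backs; the gripper's body (75 mm by 190 mm) begins 51 mm behind the grasp point.
Start: joints at [-0.023, 0.332, -0.065, 1.46, 0.022, 1.35, -0.088], TCP at [0.625, 0, 0.223] pointing down, gripper open.
Joint ranges: [-2.6, 2.6], [-0.5, 2.12], [-1.47, 1.34], [0.16, 2.42], [-1.27, 4.41], [0.06, 2.06], [-2.6, 2.6]. Speed limits (rad/s): [2.22, 2.22, 2.79, 2.79, 3.14, 3.14, 3.14].

## Interface

Orientations are given as a unit quaternion [w, x, y, z].
In Python, from bench import env gives the robot as it stands.
- The arm moves only by the shell command python3 -m jog 'ROWS' [FORCE]. ROWS is JSON, a list that holds one entry, the list of rows, each a list of 7 numbers: the shift along the tool's x, y, z as a fraction of full scale, then the turn, a rotation vector about the tool's x, y, z as a fraction of full scale, then the opening, from 0 (shut) to 1 (fully open). A call has 1 to 20 rows; each row is the pose to reach, as a shift and turn from the pose commanded when the call began, along the tool's axes at that moment; what a row does not reach only later rows make up. Full scale, the value 1, is 0.3 m for a shift and 30 degrees for a turn. A row lasts 1/10 s, in which the tool goes at most 50 mm and 8.59 degrees, less where a joint would pass 70% of its speed; a pose out of reach is approached as far as the arm can. A call with a number of a shift or a turn outside -1 to 1 is refused whole. A call with a gripper value outside its range is refused whole. The fingers move at their own pace and stop on an object; FORCE is the grip in N (left out, the last holds). Time passes only in rows, so rows that repeat a pose let the fingers close. It gives the time, the measured TCP pose, the force, the opening and the grip force at its end, in the units of the state.
- env.get_state(): the state, without advancing time (a new reading comes with each control period).
- env.get_image(name): name is "scene" or "side" or "wrist"; returns (picture, depth): 480x640x3 uint8, blue, green, red; 480x640 float32, m along the optical axis (not along the pixel's ray), 0 where there is no reading.
- env.calibration(name): a dict with "intrinsics" (3x3 intrinsics, pixels), "pose" (4x4, takes a point from camera to world coordinates); the wrist camera has in their place "T_tool_cam" (4x4, takes a point from camera to tool coordinates, whose origin is the TCP and whose axes are the flange's). Camera axes: x right, y down, z forward; pixel columns grow to the right and rows downward; lengths in m; the calibration is good to about 2 mm. A picture is of the moment at which its call begins: read the wrist's pose just before it. calibration takes no time and is no camera call.
- env.close_job(): hands the job in; it is judged then, once.
The state is a dict: "time": time; "joint_pos": joint angles; "dq": joint speeds; "joint_efforts": joint torques, N m; "tcp_pos": TCP position; "ee_rot": TCP orientation; "force": force on the tool from outside, world axes, zero at the start; "torque": the same for the moment, N m; "grip_width": opening from 0.0 (shut) to 1.0 (fully open); "gripper_force": force on a finger pad.
Only numpy, scipy, OpenCV 4.12 (cv2) and the standard library are available. Lean on these libraries where they do the work, as an engineer would, in place of code of your own. Each camera call takes 0.05 s, during which the arm holds its last target. There are 200 camera calls.

## Task

Sort the three resin-block specimen slides: lay the two broken ones, the one snapped short and the one with a missing corner, flat in the white reject tray and let go of them. Then pick up the complete slide by its block, tilt it to the slope of the viewing stage, and press it gently against the sloped face, block outwards, flush, centred and with its long side running up the slope. Finish while still gripping it and pressing it there so the sprung face gives a few millimetres; leave the other glassware and tools where they are.

Things in the scene. Friction and masses are not known exactly. Their poses are not given: they have to be found in the camera images.
- slide_whole: The one complete specimen slide. Black plate 6 mm thick, amber resin block on top to grip by: 30 (x) x 28 (y) x 22 mm high, z 6 to 28 mm. About 60 g. Lies flat at first, block up. Origin: plate underside, under the block centre; x along the plate, y across, z up through the block. Plate a full rectangle 76 mm (x) by 50 mm (y), the block at its middle.
- slide_short: Odd specimen slide, snapped short. Black plate 6 mm thick, amber resin block on top to grip by: 30 (x) x 28 (y) x 22 mm high, z 6 to 28 mm. About 60 g. Lies flat at first, block up. Origin: plate underside, under the block centre; x along the plate, y across, z up through the block. Plate only 54 mm long (x from -38 to +16 mm) by 50 mm wide, so the block sits near one end.
- slide_chipped: Odd specimen slide with a corner missing. Black plate 6 mm thick, amber resin block on top to grip by: 30 (x) x 28 (y) x 22 mm high, z 6 to 28 mm. About 60 g. Lies flat at first, block up. Origin: plate underside, under the block centre; x along the plate, y across, z up through the block. Plate 76 mm by 50 mm, lacking a 22 mm (x) by 24 mm (y) piece at its +x +y corner.
- tray: White open reject tray, fixed, 230 mm (x) by 140 mm (y) outside, 35 mm high, walls and floor 5 mm thick. Origin: centre of its underside (on the table); room for two slides, one behind the other along x.
- stage: Sloped viewing stage, fixed: dark base 140 (x) x 110 (y) x 20 mm high with an aluminium face plate rising from its low edge at -x towards +x. The slope, 15 to 29 degrees, varies and is held by a stiff hinge. Two thin steel arcs, 45 mm either side of the middle just past the plate upper end, rise at most 50 mm above the face. Origin: base underside, 60 mm to -x of its centre.
- stage_face (a point): Centre of the sloped aluminium face, 100 mm up the slope x 70 mm across, flat, no ledge or clip. x points up the slope, y level across it, z square out of the face. The plate is sprung along its z: starts to sink at 1 to 2 N, then 1 mm per newton, 10 mm at most; this point sinks with it.
- dish: Bystander: shallow glass dish, 76 mm across, 14 mm high, near the slides. Origin under its centre.
- stopper: Bystander: cork stopper, 28 mm across, 26 mm high, standing near the slides. Origin under its centre.
- forceps: Bystander: steel forceps lying flat, 120 mm long (x), 20 mm wide, 6 mm high, beside the slides. Origin under its middle.
- reagent_a: Bystander: amber reagent bottle, 56 mm across, 110 mm high, at the back. Origin under its centre.
- reagent_b: Bystander: clear reagent bottle, 56 mm across, 110 mm high, at the back. Origin under its centre.
- beaker: Bystander: glass beaker, 70 mm across, 85 mm high, at the back. Origin under its centre.
- cup: Bystander: clear plastic cup, 60 mm across, 60 mm high, at the back. Origin under its centre.
Not all that is in view belongs to the job. Several things have the shape of the stage; the one meant has the colours described above. What is shaped like the slide_chipped but purple is not meant.

How it is judged:
By the outcome, as a careful person would: the job done as asked, in the order asked, and still so for the second after the job is handed in, while the arm keeps its last pose, push and grip.
It also fails if it takes over 72 s, if anything falls off the work surface, if the arm or the gripper's body presses on something with over 40 N, if the wrist force passes 120 N, or if a joint passes its speed limit or range.

## Working session

There is one attempt and no reset: what is moved stays moved. The work goes in short steps, Python scripts to look and compute and a shell command to move; the robot and the scene stay as the last step left them, time stands still between calls to the robot, and variables do not carry over. Pictures are saved under pics/ and viewed, at most 10 in all, crops included, and the job is handed in when it is done.

```bash
ls; mkdir -p pics; python3 - <<'E'
from bench import env
import cv2,numpy as np
for n in ["scene","side"]:
    im,d=env.get_image(n); cv2.imwrite(f"pics/{n}0.png",im); np.savez(f"{n}0.npz",im=im,d=d)
    c=env.calibration(n); print(n,c["intrinsics"],c["pose"])
s=env.get_state(); print(s); print(env.calibration("wrist"),env.grip_point_offset)
E
```

```text
pics
scene [[534.37479775   0.         317.07805809]
 [  0.         534.37479775 237.41505705]
 [  0.           0.           1.        ]] [[ 0.7293429   0.42498934 -0.5361371   1.0816062 ]
 [ 0.68409753 -0.44348085  0.57908144 -0.61070711]
 [ 0.00833691 -0.789119   -0.61418377  0.77904367]
 [ 0.          0.          0.          1.        ]]
side [[447.77143166   0.         315.86151513]
 [  0.         447.77143166 242.45629475]
 [  0.           0.           1.        ]] [[ 0.81707497 -0.31359082  0.48378642 -0.05999428]
 [-0.57651053 -0.45155904  0.68097727 -0.7472151 ]
 [ 0.00490991 -0.83531744 -0.549746    0.70699241]
 [ 0.          0.          0.          1.        ]]
{'time': 0.1, 'joint_pos': array([-0.02261722,  0.3327805 , -0.06471272,  1.4608392 ,  0.02159908,
        1.34989989, -0.08847058]), 'dq': array([ 0.00061811,  0.00025279,  0.00037047, -0.00166203,  0.00073843,
       -0.00103558,  0.00049942]), 'joint_efforts': array([ 3.16136166e-04, -6.24538064e+01,  2.38312193e-02, -3.90717781e+01,
       -6.15657773e-02,  3.65302863e-02,  4.60620026e-05]), 'tcp_pos': array([6.24661487e-01, 1.56313990e-05, 2.21859783e-01]), 'ee_rot': array([-4.17133759e-04,  7.07079320e-01,  7.07133973e-01, -4.52933473e-04]), 'force': array([-0.49420299, -0.02658367, -0.5339423 ]), 'torque': array([-0.03361071,  0.00715089,  0.00586513]), 'gripper_force': 0.0, 'grip_width': 1.0012671364207932}
{'intrinsics': array([[422.39745628,   0.        , 322.30649132],
       [  0.        , 422.39745628, 236.38941513],
       [  0.        ,   0.        ,   1.        ]]), 'T_tool_cam': array([[-8.97610372e-05, -9.70814721e-01, -2.39830710e-01,
         6.60365165e-02],
       [ 9.99999959e-01, -1.51930418e-04,  2.40733362e-04,
         1.49573355e-04],
       [-2.70145072e-04, -2.39830679e-01,  9.70814695e-01,
        -1.61868189e-01],
       [ 0.00000000e+00,  0.00000000e+00,  0.00000000e+00,
         1.00000000e+00]])} 0.0187
```

View pics/scene0.png

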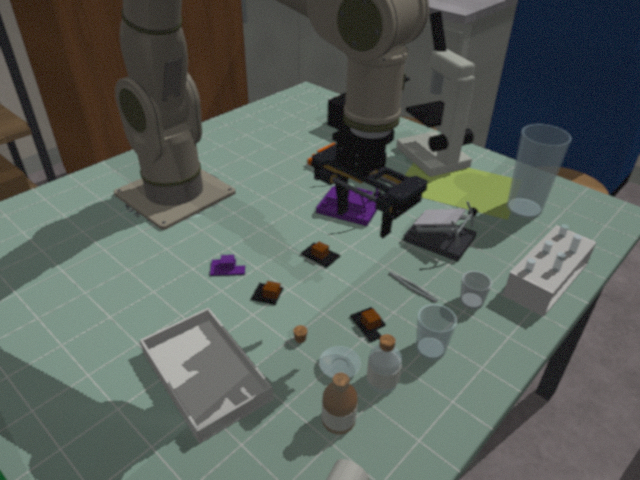

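View pics/side0.png

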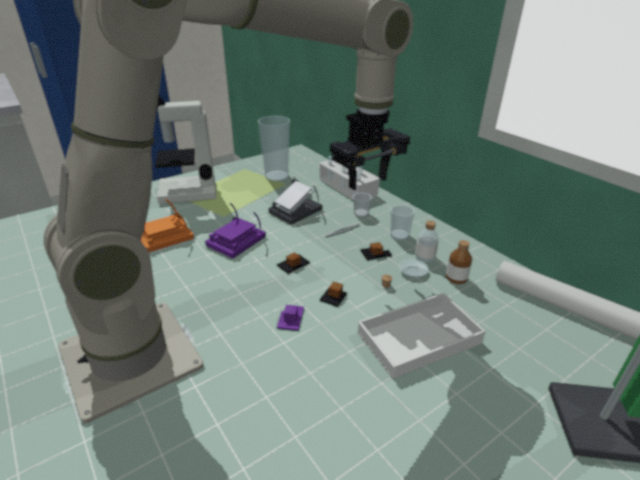

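Scene view: amber-block slides at (320,253), (268,292) and (369,322), with a purple chipped decoy at (227,265). Stages: grey/aluminium at (440,230), purple at (348,205), orange at about (325,155). The tray is at (205,370). I'll rectify the views to a top-down plan next.

```bash
cat > h.py <<'E'
import numpy as np,cv2
from scipy.spatial.transform import Rotation as R
from bench import env
def world(d,K,T):
    v,u=np.mgrid[:480,:640]; p=np.stack([(u-K[0,2])/K[0,0]*d,(v-K[1,2])/K[1,1]*d,d],-1)
    return p@T[:3,:3].T+T[:3,3]
def ortho(im,K,T,z,x0,x1,y0,y1,s=2):  # rows: x decreasing downward (x1 at top), cols: y decreasing to right; s px/mm
    W=int((y1-y0)*1000*s);H=int((x1-x0)*1000*s)
    v,u=np.mgrid[:H,:W]; P=np.stack([x1-v/1000/s,y1-u/1000/s,np.full(u.shape,z)],-1)
    c=(P-T[:3,3])@T[:3,:3]; 
    m=np.stack([c[...,0]/c[...,2]*K[0,0]+K[0,2],c[...,1]/c[...,2]*K[1,1]+K[1,2]],-1).astype(np.float32)
    return cv2.remap(im,m,None,cv2.INTER_CUBIC)
def pose(s): 
    T=np.eye(4);T[:3,:3]=R.from_quat(np.roll(s["ee_rot"],-1)).as_matrix();T[:3,3]=s["tcp_pos"];return T
def wrist():
    s=env.get_state();im,d=env.get_image("wrist");c=env.calibration("wrist");return im,d,c["intrinsics"],pose(s)@c["T_tool_cam"]
E
python3 - <<'E'
from h import *
a=np.load("scene0.npz");c=env.calibration("scene");K,T=c["intrinsics"],c["pose"]
b=np.load("side0.npz");c2=env.calibration("side");K2,T2=c2["intrinsics"],c2["pose"]
W=world(a["d"],K,T);
for n,(u,v) in dict(A=(320,253),B=(268,292),C=(369,322),purp=(227,265),stage=(440,222),tray=(205,370),stop=(300,335),dish=(341,362),forc=(412,286)).items():
    print(n,W[v,u].round(3))
o1=ortho(a["im"],K,T,.006,.3,.95,-.35,.45,1);o2=ortho(b["im"],K2,T2,.006,.3,.95,-.35,.45,1)
cv2.imwrite("pics/o1.png",o1[:600]);cv2.imwrite("pics/o2.png",o2[:600])
W2=world(b["d"],K2,T2)
for w,im in((W,a["im"]),(W2,b["im"])):
    print("table z",np.median(w[(abs(w[...,0]-.6)<.15)&(abs(w[...,1])<.3)][:,2]))
E
```

```text
A [0.463 0.067 0.021]
B [ 0.47  -0.096  0.019]
C [ 0.676 -0.024  0.026]
purp [ 0.342 -0.099  0.017]
stage [0.622 0.294 0.068]
tray [ 0.525 -0.3    0.004]
stop [ 0.604 -0.139  0.027]
dish [ 0.688 -0.118  0.003]
forc [0.663 0.14  0.001]
table z 0.002908515329947292
table z 0.00788759022150276
```

View pics/o1.png

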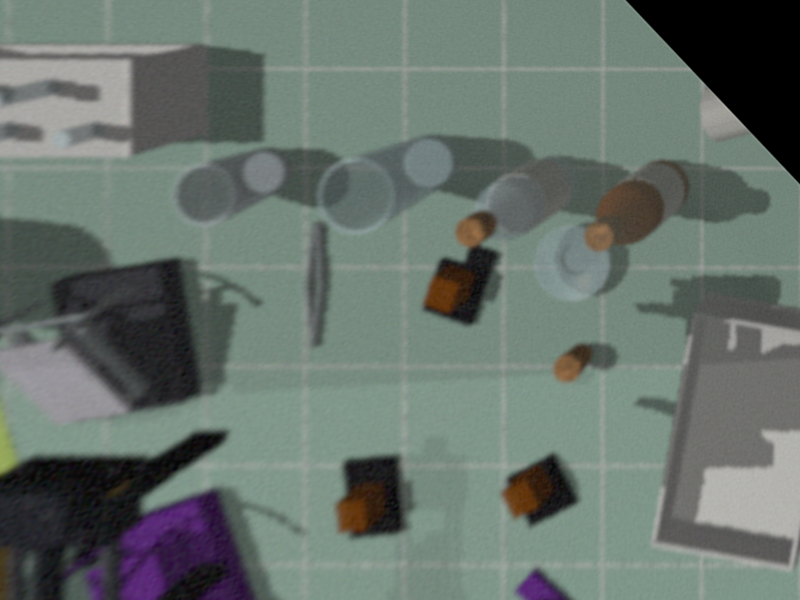

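Plan view: A at (370,495) looks whole. B at (540,490) is short. C at (462,280) has a notch in its plate. I'll confirm these with the wrist camera, which is already overhead.

```bash
python3 - <<'E'
from h import *
im,d,K,T=wrist(); np.savez("w0.npz",im=im,d=d,K=K,T=T)
o=ortho(im,K,T,.006,.40,.72,-.16,.16,2); 
o=np.hstack([o]) ; cv2.imwrite("pics/w0.png",cv2.resize(o,(600,600)))
W=world(d,K,T); print(np.median(W[(W[...,2]<.004)],0), (d==0).mean())
E
```

```text
[ 6.06211127e-01  5.82734898e-02 -2.36383247e-04] 0.010511067708333334
```

View pics/w0.png

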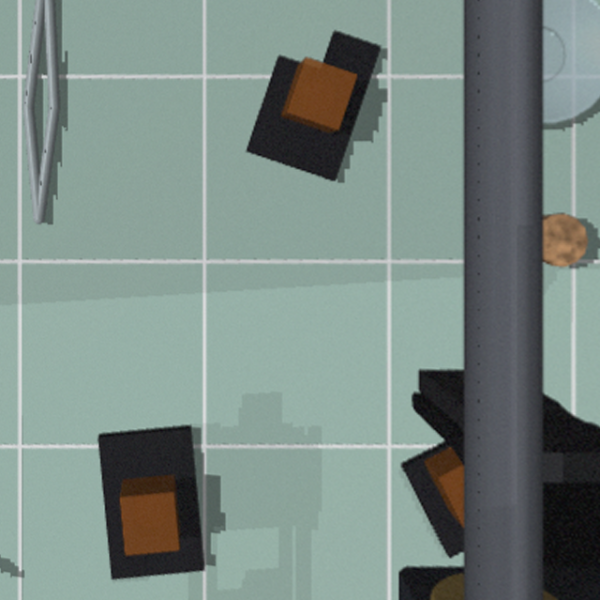

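The wrist crop confirms all three: A at (150,500) is a full rectangle (whole), C at (315,105) has a corner missing (chipped), and B at (440,480), partly hidden, is the short one. The purple one isn't in the job. Next I'll measure block poses, the tray and the stage.

```bash
python3 - <<'E'
from h import *
w=np.load("w0.npz")
S=[("wrist",w["im"],w["d"],w["K"],w["T"])]
for n in("scene","side"):
    a=np.load(n+"0.npz");c=env.calibration(n);S.append((n,a["im"],a["d"],c["intrinsics"],c["pose"]))
for n,im,d,K,T in S:
    W=world(d,K,T);h=cv2.cvtColor(im,cv2.COLOR_BGR2HSV)
    amber=(h[...,0]<20)&(h[...,1]>150)&(h[...,2]>40);dark=(h[...,2]<60)
    for k,c in dict(A=(.457,.077),B=(.462,-.09),C=(.665,-.012)).items():
        near=np.hypot(W[...,0]-c[0],W[...,1]-c[1])<.06
        m=amber&near; zt=np.percentile(W[m][:,2],90) if m.any() else 0
        t=W[m&(W[...,2]>zt-.006)]; 
        if len(t)<20: continue
        r=cv2.minAreaRect((t[:,:2]*1000).astype(np.float32))
        p=W[near&dark&(W[...,2]<.014)&(W[...,2]>-.004)];rp=cv2.minAreaRect((p[:,:2]*1000).astype(np.float32)) if len(p)>5 else 0
        f=lambda r:[np.round(x,1).tolist() for x in r]
        print(n,k,len(t),round(zt,4),"mean",t.mean(0).round(4),"blk",f(r),"plate",f(rp))
n,im,d,K,T=S[1];W=world(d,K,T);h=cv2.cvtColor(im,cv2.COLOR_BGR2HSV)
# tray rim
m=(h[...,1]<60)&(W[...,2]>.028)&(W[...,2]<.042)&(abs(W[...,0]-.525)<.2)&(abs(W[...,1]+.31)<.17)
m=cv2.morphologyEx(m.astype(np.uint8),cv2.MORPH_OPEN,np.ones((2,2)));nn,l,st,ce=cv2.connectedComponentsWithStats(m);i=1+st[1:,4].argmax()
t=W[l==i];print("tray",nn,len(t),cv2.minAreaRect((t[:,:2]*1000).astype(np.float32)))
# stage face
for n,im,d,K,T in S[1:]:
    W=world(d,K,T);h=cv2.cvtColor(im,cv2.COLOR_BGR2HSV)
    m=(h[...,1]<50)&(h[...,2]>110)&(W[...,2]>.025)&(W[...,2]<.12)&(abs(W[...,0]-.6)<.12)&(abs(W[...,1]-.29)<.12)
    m=cv2.morphologyEx(m.astype(np.uint8),cv2.MORPH_OPEN,np.ones((3,3)));nn,l,st,ce=cv2.connectedComponentsWithStats(m);i=1+st[1:,4].argmax()
    p=W[l==i];c=p.mean(0);U,s,V=np.linalg.svd(p-c,full_matrices=False);nv=V[2]*np.sign(V[2,2])
    print(n,"stage",len(p),c.round(4),"n",nv.round(3),"slope",np.degrees(np.arccos(nv[2])),"az",np.degrees(np.arctan2(-nv[1],-nv[0])),"rms",s[2]/len(p)**.5)
E
```

```text
wrist A 1385 0.0286 mean [0.4529 0.0795 0.0275] blk [[451.9, 79.5], [31.1, 28.1], 5.2] plate [[452.0, 79.5], [76.7, 49.8], 5.5]
wrist B 292 0.0283 mean [ 0.4701 -0.0734  0.027 ] blk [[465.9, -72.6], [30.5, 12.7], 2.4] plate [[453.4, -79.3], [55.3, 27.3], 26.4]
wrist C 1112 0.0286 mean [ 0.6674 -0.0068  0.0276] blk [[667.9, -7.2], [28.0, 30.1], 71.4] plate [[667.5, -7.3], [50.2, 75.4], 71.1]
scene A 103 0.0285 mean [0.4542 0.0757 0.0267] blk [[453.9, 76.8], [26.5, 30.6], 86.2] plate [[452.4, 78.9], [76.8, 52.2], 5.9]
scene B 137 0.0282 mean [ 0.4711 -0.0876  0.0266] blk [[470.2, -86.6], [30.9, 26.6], 24.2] plate [[460.1, -91.2], [51.9, 48.5], 27.9]
scene C 167 0.0286 mean [ 0.6681 -0.0096  0.0355] blk [[661.6, -12.1], [69.2, 41.6], 48.2] plate [[669.3, -8.5], [49.9, 78.4], 71.3]
side A 52 0.0281 mean [0.448  0.0693 0.0266] blk [[449.5, 71.3], [29.3, 19.0], 13.5] plate [[448.8, 74.3], [72.1, 46.3], 5.5]
side B 60 0.0284 mean [ 0.4614 -0.0939  0.0267] blk [[463.9, -91.3], [25.5, 20.8], 27.0] plate [[456.7, -94.1], [51.3, 46.1], 27.6]
side C 37 0.0289 mean [ 0.6595 -0.0153  0.0273] blk [[660.5, -14.2], [19.8, 23.6], 82.0] plate [[663.7, -13.7], [44.3, 71.7], 66.8]
tray 2 1344 ((758.951904296875, -386.0870666503906), (187.4261016845703, 763.6172485351562), 68.9461441040039)
scene stage 584 [0.6078 0.3176 0.0645] n [-0.385 -0.058  0.921] slope 22.885227966108083 az 8.583404287293739 rms 0.0013399001786268603
side stage 544 [0.6034 0.3119 0.0624] n [-0.366 -0.085  0.927] slope 22.068159032777057 az 13.138186030827352 rms 0.004741517856881939
```

Wrist measurements: A centre (.452,.0795) at 5.3°, C centre (.668,-.007) at -19°, B at about (.4685,-.084) at 27°. I'll take a wrist look at the tray side, then at the stage.

```bash
python3 -m jog '[[[-0.7,-0.2,0,0,0,0,1],[-0.7,-0.2,0,0,0,0,1],[-0.7,-0.2,0,0,0,0,1],[-0.7,-0.2,0,0,0,0,1],[-0.7,-0.2,0,0,0,0,1],[-0.7,-0.2,0,0,0,0,1],[-0.7,-0.2,0,0,0,0,1]]]' && python3 - <<'E'
from h import *
im,d,K,T=wrist(); np.savez("w1.npz",im=im,d=d,K=K,T=T); cv2.imwrite("pics/w1.png",im)
W=world(d,K,T);h=cv2.cvtColor(im,cv2.COLOR_BGR2HSV)
amber=(h[...,0]<20)&(h[...,1]>150)&(h[...,2]>40);dark=(h[...,2]<60)
near=np.hypot(W[...,0]-.462,W[...,1]+.088)<.06
f=lambda m:cv2.minAreaRect((W[m][:,:2]*1000).astype(np.float32))
print("B",f(amber&near&(abs(W[...,2]-.028)<.003)),f(near&dark&(abs(W[...,2]-.006)<.003)))
m=(h[...,1]<70)&(abs(W[...,2]-.035)<.003)&(W[...,1]<-.15)&(W[...,0]<.7)
m=cv2.morphologyEx(m.astype(np.uint8),cv2.MORPH_OPEN,np.ones((2,2)));print("tray",m.sum(),f(m>0))
E
python3 -m jog '[[[0.95,0.2,0,0,0,0,1],[0.95,0.2,0,0,0,0,1],[0.95,0.2,0,0,0,0,1],[0.95,0.2,0,0,0,0,1],[0.95,0.2,0,0,0,0,1],[0.95,0.2,0,0,0,0,1],[0.95,0.2,0,0,0,0,1],[0.95,0.2,0,0,0,0,1]]]' && python3 -m jog '[[[0.6,0,0,0,0,0,1],[0.6,0,0,0,0,0,1],[0.6,0,0,0,0,0,1],[0.6,0,0,0,0,0,1],[0.6,0,0,0,0,0,1],[0.6,0,0,0,0,0,1]]]' && python3 - <<'E'
from h import *
im,d,K,T=wrist(); np.savez("w2.npz",im=im,d=d,K=K,T=T)
cv2.imwrite("pics/w2.png",im)
E
```

```text
time: 0.85
tcp_pos: [0.5651, -0.2094, 0.2223]
ee_rot: [-0.0, 0.707, 0.707, 0.0]
force: [0.6, -0.6, -0.9]
grip_width: 1.003
gripper_force: 0.0
B ((468.1795959472656, -84.8749008178711), (30.219093322753906, 28.336523056030273), 26.691438674926758) ((458.3525695800781, -89.91535949707031), (54.39840316772461, 50.454566955566406), 27.397235870361328)
tray 2893 ((540.7915649414062, -271.3419494628906), (246.22938537597656, 248.6595916748047), 6.387907981872559)
time: 1.7
tcp_pos: [0.6246, 0.078, 0.2222]
ee_rot: [-0.0, 0.705, 0.709, -0.0]
force: [-0.2, -1.1, -0.8]
grip_width: 1.0
gripper_force: 0.0
time: 2.3
tcp_pos: [0.6251, 0.2544, 0.2223]
ee_rot: [0.0, 0.707, 0.707, -0.0]
force: [0.4, -1.2, 0.7]
grip_width: 0.999
gripper_force: 0.0
```

View pics/w2.png

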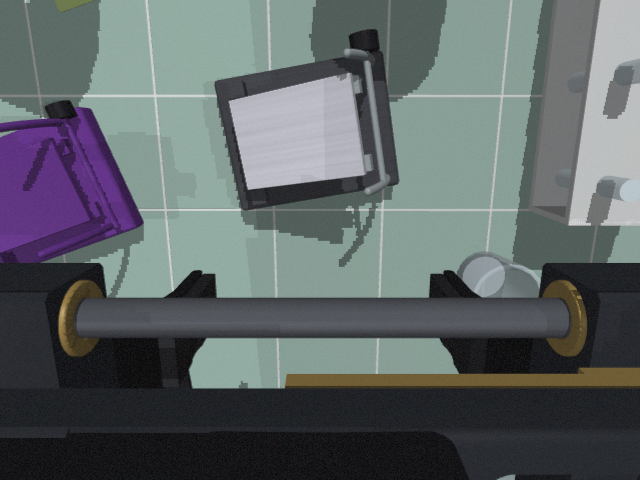

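The stage with a dark base and aluminium face is at (300,132). The purple one at (50,190) and the orange one don't match the description. Next I'll fit the face plane and the tray rim.

```bash
python3 - <<'E'
from h import *
w=np.load("w2.npz");im,d,K,T=[w[k] for k in("im","d","K","T")]
W=world(d,K,T);h=cv2.cvtColor(im,cv2.COLOR_BGR2HSV)
m=np.zeros(d.shape,np.uint8);m[60:205,215:375]=1
m&=((h[...,2]>140)&(h[...,1]<45)).astype(np.uint8);m=cv2.morphologyEx(m,cv2.MORPH_OPEN,np.ones((5,5)))
n,l,st,ce=cv2.connectedComponentsWithStats(m);i=1+st[1:,4].argmax();m=l==i
p=W[cv2.erode(m.astype(np.uint8),np.ones((9,9)))>0]
for _ in range(3):
    c=np.median(p,0);c=p.mean(0);V=np.linalg.svd(p-c,full_matrices=False)[2];nv=V[2]*np.sign(V[2,2]);r=(p-c)@nv;p=p[abs(r)<3*r.std()+1e-6]
print("n",nv.round(4),"slope",np.degrees(np.arccos(nv[2])),"rms",r.std(),len(p))
# rays of full mask onto plane
v,u=np.nonzero(m);ray=np.stack([(u-K[0,2])/K[0,0],(v-K[1,2])/K[1,1],np.ones(len(u))],1)@T[:3,:3].T
P=T[:3,3]+ray*(((c-T[:3,3])@nv)/(ray@nv))[:,None]
up=np.array([0,0,1])-nv*nv[2];up/=np.linalg.norm(up);yy=np.cross(nv,up)
q=np.stack([(P-c)@up,(P-c)@yy],1)*1000
rc=cv2.minAreaRect(q.astype(np.float32));print("rect in face (up,across)",rc)
C=c+up*rc[0][0]/1000+yy*rc[0][1]/1000;print("face centre",C.round(4),"up",up.round(4),"az up",np.degrees(np.arctan2(up[1],up[0])))
# base outline azimuth
dk=(h[...,2]<75)&(abs(W[...,2]-.02)<.004)&(abs(W[...,0]-.63)<.13)&(W[...,1]>.2)
print("base",dk.sum(),cv2.minAreaRect((W[dk][:,:2]*1000).astype(np.float32)))
w=np.load("w1.npz");im,d,K,T=[w[k] for k in("im","d","K","T")];W=world(d,K,T)
m=((abs(W[...,2]-.035)<.004)&(W[...,1]<-.15)&(W[...,0]<.68)&(im.min(-1)>90)).astype(np.uint8)
n,l,st,ce=cv2.connectedComponentsWithStats(m,connectivity=8)
for i in range(1,n):
    if st[i,4]>200: print("tray",st[i],cv2.minAreaRect((W[l==i][:,:2]*1000).astype(np.float32)))
E
```

```text
n [-0.3848 -0.0668  0.9206] slope 22.987794741169694 rms 0.0006538716087380308 9677
rect in face (up,across) ((-3.192005157470703, -0.6806831359863281), (69.17745971679688, 99.51002502441406), 89.9386978149414)
face centre [0.6043 0.3174 0.0641] up [0.907  0.1574 0.3905] az up 9.844998679851745
base 7470 ((613.8587646484375, 318.8768310546875), (139.79226684570312, 110.10016632080078), 9.742598533630371)
tray [ 155  220  271   78 2226] ((536.369873046875, -268.966552734375), (70.60409545898438, 230.76065063476562), 80.41805267333984)
tray [393 338  15  36 224] ((636.9364013671875, -343.205810546875), (38.87116241455078, 5.135486602783203), 79.77783966064453)
tray [188 366  98  22 600] ((485.7288818359375, -364.32318115234375), (6.339853763580322, 90.19522094726562), 79.5166015625)
```

View pics/w1.png

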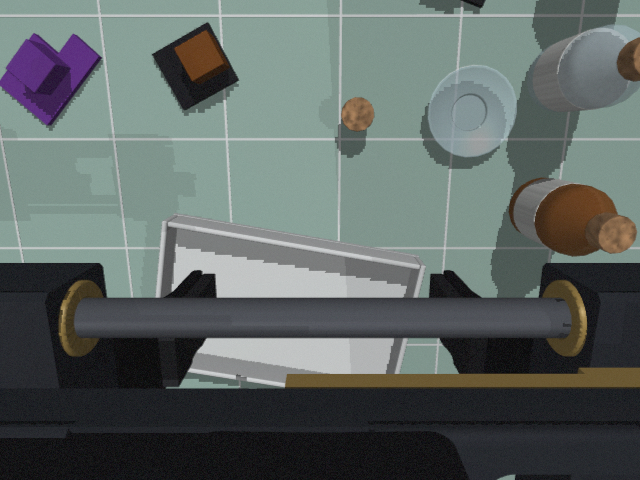

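Target poses:
- **Stage face:** centre (.6043,.3174,.0641), upslope azimuth 9.8°, slope 23.0°.
- **Tray:** centre (.5306,-.3032), long axis at -9.6°.

I'll write a small helper that gives shifts in jog units.

```bash
cat > g.py <<'E'
# usage: g.py x y z yaw(tool y axis direction, deg) [slope az]: remaining shift/turn in jog units from the present pose
import sys; from h import *
a=[float(v) for v in sys.argv[1:]]; T=pose(env.get_state())
if len(a)>4: # tool z along -normal, tool y = upslope
    s,z=np.radians(a[4]),np.radians(a[5]); zt=np.array([np.sin(s)*np.cos(z),np.sin(s)*np.sin(z),-np.cos(s)])
    y=np.array([np.cos(s)*np.cos(z),np.cos(s)*np.sin(z),np.sin(s)])
else: t=np.radians(a[3]); zt=np.array([0,0,-1.]); y=np.array([np.cos(t),np.sin(t),0])
Rt=np.stack([np.cross(y,zt),y,zt],1)
print((T[:3,:3].T@(np.array(a[:3])-T[:3,3])/.3).round(3),(R.from_matrix(T[:3,:3].T@Rt).as_rotvec()/np.radians(30)).round(3))
E
python3 g.py .468 -.085 .10 27
python3 -m jog '[[[-1,-0.523,0.2,0,0,-0.9,1],[-1,-0.523,0.2,0,0,-0.9,1],[-1,-0.523,0.2,0,0,-0.9,1],[-1,-0.523,0.2,0,0,-0.9,1],[-1,-0.523,0.2,0,0,-0.9,1],[-1,-0.523,0.2,0,0,-0.9,1],[-1,-0.523,0.2,0,0,-0.9,1],[-1,-0.523,0.2,0,0,-0.9,1],[-1,-0.523,0.2,0,0,-0.9,1],[-1,-0.523,0.2,0,0,-0.9,1],[-1,-0.523,0.2,0,0,-0.9,1]]]' && python3 g.py .468 -.085 .0085 27.1
```

```text
[-1.127 -0.523  0.41 ] [-0.     0.002 -0.903]
time: 3.45
tcp_pos: [0.4685, -0.0445, 0.1628]
ee_rot: [0.0, 0.522, 0.853, 0.0]
force: [0.3, 0.3, 1.0]
grip_width: 0.999
gripper_force: 0.0
[-0.119 -0.063  0.514] [ 0.001  0.    -0.002]
```

```bash
python3 -m jog '[[[-0.119,-0.063,0.3,0,0,0,0.6],[-0.119,-0.063,0.3,0,0,0,0.6],[-0.119,-0.063,0.3,0,0,0,0.6],[-0.119,-0.063,0.4,0,0,0,0.6],[-0.119,-0.063,0.45,0,0,0,0.6],[-0.119,-0.063,0.49,0,0,0,0.6],[-0.119,-0.063,0.512,0,0,0,0.6],[-0.119,-0.063,0.512,0,0,0,0.6],[-0.119,-0.063,0.512,0,0,0,0.6]]]' && python3 g.py .468 -.085 .0085 27.1 && python3 -m jog '[[[0,0,0,0,0,0,0.2],[0,0,0,0,0,0,0.2],[0,0,0,0,0,0,0.2],[0,0,0,0,0,0,0.2],[0,0,0,0,0,0,0.2],[0,0,0,0,0,0,0.2],[0,0,0,0,0,0,0.2],[0,0,0,0,0,0,0.2]]]' 15
```

```text
time: 4.35
tcp_pos: [0.4682, -0.0852, 0.0097]
ee_rot: [0.0, 0.522, 0.853, 0.0]
force: [0.7, 0.3, -0.2]
grip_width: 0.598
gripper_force: 0.0
[ 0.001 -0.     0.004] [ 0.002  0.001 -0.003]
time: 5.15
tcp_pos: [0.4676, -0.0854, 0.0092]
ee_rot: [0.0, 0.523, 0.853, 0.0]
force: [-2.3, 0.8, 5.2]
grip_width: 0.341
gripper_force: 15.0
```

```bash
python3 -m jog '[[[0,0,-0.1,0,0,0,0.2],[0,0,-0.23,0,0,0,0.2],[0,0,-0.33,0,0,0,0.2],[0,0,-0.33,0,0,0,0.2],[0,0,-0.33,0,0,0,0.2]]]' && python3 g.py .491 -.2965 .11 -9.6
```

```text
time: 5.65
tcp_pos: [0.4676, -0.0854, 0.1079]
ee_rot: [0.0, 0.523, 0.853, 0.0]
force: [0.8, 0.1, -2.4]
grip_width: 0.345
gripper_force: 15.0
[-0.662 -0.25  -0.007] [1.00e-03 0.00e+00 1.22e+00]
```

```bash
python3 -m jog '[[[-0.1,-0.04,-0.007,0,0,0.15,0.2],[-0.25,-0.1,-0.007,0,0,0.4,0.2],[-0.4,-0.15,-0.007,0,0,0.6,0.2],[-0.55,-0.2,-0.007,0,0,0.8,0.2],[-0.64,-0.24,-0.007,0,0,0.95,0.2],[-0.662,-0.25,-0.007,0,0,1,0.2],[-0.662,-0.25,-0.007,0,0,1,0.2],[-0.662,-0.25,-0.007,0,0,1,0.2]]]' && python3 g.py .491 -.2965 .016 -9.6
```

```text
time: 6.45
tcp_pos: [0.4906, -0.2945, 0.1089]
ee_rot: [-0.001, 0.724, 0.689, -0.0]
force: [0.9, -0.1, -0.8]
grip_width: 0.341
gripper_force: 15.0
[-0.007  0.002  0.31 ] [-0.003 -0.003  0.225]
```

```bash
python3 -m jog '[[[-0.007,0.002,0.05,0,0,0.1,0.2],[-0.007,0.002,0.12,0,0,0.2,0.2],[-0.007,0.002,0.2,0,0,0.225,0.2],[-0.007,0.002,0.26,0,0,0.225,0.2],[-0.007,0.002,0.29,0,0,0.225,0.2],[-0.007,0.002,0.305,0,0,0.225,0.2],[-0.007,0.002,0.312,0,0,0.225,0.2],[-0.007,0.002,0.312,0,0,0.225,0.2],[-0.007,0.002,0.312,0,0,0.225,0.2]]]' && python3 -m jog '[[[0,0,0,0,0,0,0.45],[0,0,0,0,0,0,0.45],[0,0,0,0,0,0,0.45],[0,0,0,0,0,0,0.45],[0,0,-0.1,0,0,0,0.45],[0,0,-0.2,0,0,0,0.45],[0,0,-0.35,0,0,0,0.45],[0,0,-0.5,0,0,0,0.6],[0,0,-0.5,0,0,0,0.6],[0,0,-0.5,0,0,0,0.6]]]' && python3 g.py .6677 -.0073 .12 71
```

```text
time: 7.35
tcp_pos: [0.4918, -0.2987, 0.0172]
ee_rot: [0.001, 0.765, 0.645, 0.0]
force: [0.6, -0.1, -1.7]
grip_width: 0.347
gripper_force: 15.0
time: 8.35
tcp_pos: [0.4918, -0.2988, 0.1674]
ee_rot: [0.001, 0.765, 0.644, 0.001]
force: [-0.8, -0.3, -1.1]
grip_width: 0.585
gripper_force: 0.0
[1.057 0.413 0.159] [ 0.003  0.004 -2.692]
```

```bash
python3 -m jog '[[[1,0.39,0,0,0,-1,0.6],[1,0.39,0,0,0,-1,0.6],[1,0.39,0,0,0,-1,0.6],[1,0.39,0,0,0,-1,0.6],[1,0.39,0,0,0,-1,0.6],[1,0.39,0,0,0,-1,0.6],[1,0.39,0,0,0,-1,0.6]]]' && python3 -m jog '[[[0,0,0,0,0,-1,0.6],[0,0,0,0,0,-1,0.6],[0,0,0,0,0,-1,0.6],[0,0,0,0,0,-1,0.6]]]' && python3 g.py .6677 -.0073 .16 71
```

```text
time: 9.05
tcp_pos: [0.6579, -0.0163, 0.164]
ee_rot: [-0.002, 0.569, 0.822, 0.0]
force: [-0.3, 0.9, 0.0]
grip_width: 0.596
gripper_force: 0.0
time: 9.45
tcp_pos: [0.6565, -0.0226, 0.1641]
ee_rot: [-0.002, 0.337, 0.941, -0.0]
force: [-0.1, 0.1, 0.7]
grip_width: 0.6
gripper_force: 0.0
[0.003 0.063 0.014] [-0.003 -0.006 -0.68 ]
```

```bash
python3 -m jog '[[[0.003,0.063,0.014,0,0,-0.68,0.6],[0.003,0.063,0.014,0,0,-0.68,0.6],[0.003,0.063,0.014,0,0,-0.68,0.6],[0.003,0.063,0.014,0,0,-0.68,0.6]]]' && python3 g.py .6677 -.0073 .0085 71
```

```text
time: 9.85
tcp_pos: [0.668, -0.0075, 0.1601]
ee_rot: [-0.002, 0.168, 0.986, -0.0]
force: [-0.5, 0.5, -0.4]
grip_width: 0.601
gripper_force: 0.0
[-0.     0.001  0.505] [-0.001 -0.006 -0.01 ]
```

```bash
python3 -m jog '[[[0,0,0.12,0,0,-0.01,0.6],[0,0,0.25,0,0,-0.01,0.6],[0,0,0.37,0,0,-0.01,0.6],[0,0,0.45,0,0,-0.01,0.6],[0,0,0.49,0,0,-0.01,0.6],[0,0,0.503,0,0,-0.01,0.6],[0,0,0.503,0,0,-0.01,0.6],[0,0,0.503,0,0,-0.01,0.6]]]' && python3 -m jog '[[[0,0,0,0,0,0,0.2],[0,0,0,0,0,0,0.2],[0,0,0,0,0,0,0.2],[0,0,0,0,0,0,0.2],[0,0,0,0,0,0,0.2],[0,0,0,0,0,0,0.2],[0,0,0,0,0,0,0.2]]]' 15 && python3 -m jog '[[[0,0,-0.1,0,0,0,0.2],[0,0,-0.23,0,0,0,0.2],[0,0,-0.36,0,0,0,0.2],[0,0,-0.36,0,0,0,0.2],[0,0,-0.36,0,0,0,0.2]]]' && python3 g.py .578 -.311 .11 80.4
```

```text
time: 10.65
tcp_pos: [0.6698, -0.0075, 0.0128]
ee_rot: [0.001, 0.166, 0.986, 0.0]
force: [-0.2, 1.1, 0.9]
grip_width: 0.6
gripper_force: 0.0
time: 11.35
tcp_pos: [0.669, -0.0076, 0.0117]
ee_rot: [0.0, 0.166, 0.986, 0.0]
force: [-0.6, -0.3, 3.7]
grip_width: 0.323
gripper_force: 15.0
time: 11.85
tcp_pos: [0.6693, -0.0075, 0.1201]
ee_rot: [0.001, 0.166, 0.986, 0.0]
force: [-0.5, 0.0, -2.6]
grip_width: 0.323
gripper_force: 15.0
[-0.043 -1.056  0.033] [ 0.001  0.003 -0.315]
```

```bash
python3 -m jog '[[[-0.01,-0.12,0,0,0,0,0.2],[-0.02,-0.28,0,0,0,-0.1,0.2],[-0.025,-0.44,0,0,0,-0.2,0.2],[-0.03,-0.6,0,0,0,-0.3,0.2],[-0.035,-0.76,0,0,0,-0.315,0.2],[-0.04,-0.9,0,0,0,-0.315,0.2],[-0.043,-1,0,0,0,-0.315,0.2],[-0.043,-1,0,0,0,-0.315,0.2],[-0.043,-1,0,0,0,-0.315,0.2]]]' && python3 g.py .578 -.311 .0175 80.4
```

```text
time: 12.75
tcp_pos: [0.5821, -0.2955, 0.1176]
ee_rot: [-0.001, 0.084, 0.996, 0.001]
force: [0.1, 0.5, -0.2]
grip_width: 0.315
gripper_force: 15.0
[ 0.004 -0.054  0.334] [ 0.002 -0.005 -0.003]
```

```bash
python3 -m jog '[[[0.004,-0.054,0.03,0,0,0,0.2],[0.004,-0.054,0.1,0,0,0,0.2],[0.004,-0.054,0.2,0,0,0,0.2],[0.004,-0.054,0.27,0,0,0,0.2],[0.004,-0.054,0.31,0,0,0,0.2],[0.004,-0.054,0.325,0,0,0,0.2],[0.004,-0.054,0.332,0,0,0,0.2],[0.004,-0.054,0.332,0,0,0,0.2],[0.004,-0.054,0.332,0,0,0,0.2]]]' && python3 -m jog '[[[0,0,0,0,0,0,0.5],[0,0,0,0,0,0,0.5],[0,0,0,0,0,0,0.5],[0,0,0,0,0,0,0.5],[0,0,-0.1,0,0,0,0.5],[0,0,-0.2,0,0,0,0.5],[0,0,-0.35,0,0,0,0.5],[0,0,-0.5,0,0,0,0.6],[0,0,-0.5,0,0,0,0.6],[0,0,-0.5,0,0,0,0.6]]]' && python3 g.py .452 .0795 .16 5.4 
python3 - <<'E'
from h import *
im,d=env.get_image("scene");cv2.imwrite("pics/s3.png",cv2.resize(im[280:460,110:350],None,fx=3,fy=3,interpolation=cv2.INTER_CUBIC)[:540])
E
```

```text
time: 13.65
tcp_pos: [0.5799, -0.3113, 0.0208]
ee_rot: [0.001, 0.084, 0.996, -0.0]
force: [-0.8, -0.5, -0.3]
grip_width: 0.32
gripper_force: 15.0
time: 14.65
tcp_pos: [0.5798, -0.3114, 0.1711]
ee_rot: [0.001, 0.084, 0.996, -0.0]
force: [0.7, 0.6, -0.5]
grip_width: 0.593
gripper_force: 0.0
[0.637 1.214 0.035] [2.0e-03 5.0e-03 2.5e+00]
```

View pics/s3.png

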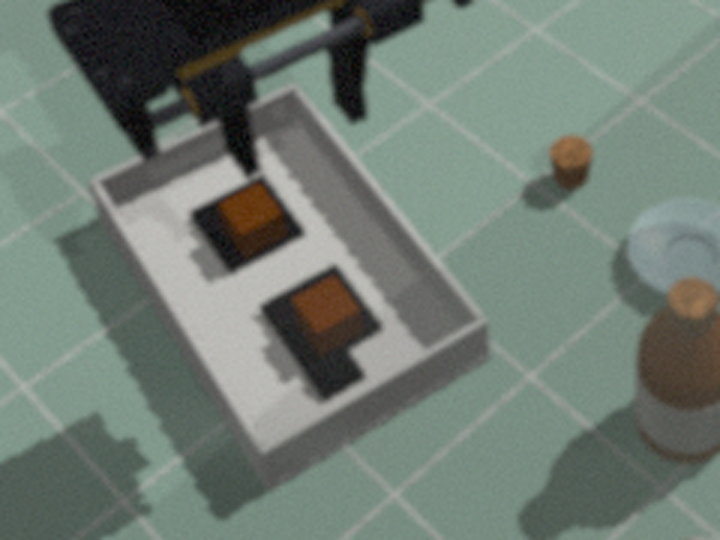

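Both broken slides lie flat in the tray: short at (250,225), chipped at (325,330). Next is the whole slide, closing across its width (tool y at 95.4°).

```bash
sed -i 's/^    y=np.array.*upslope.*$//; s/^    y=np.array(\[np.cos(s)\*np.cos(z),.*$/    y=np.array([-np.sin(z),np.cos(z),0])/' g.py; sed -n 4,8p g.py; python3 g.py .452 .0795 .16 95.4; python3 -m jog '[[[0.3,0.5,0,0,0,-0.25,0.6],[0.637,1,0.03,0,0,-0.5,0.6],[0.637,1,0.03,0,0,-0.5,0.6],[0.637,1,0.03,0,0,-0.5,0.6],[0.637,1,0.03,0,0,-0.5,0.6],[0.637,1,0.03,0,0,-0.5,0.6],[0.637,1,0.03,0,0,-0.5,0.6],[0.637,1,0.03,0,0,-0.5,0.6],[0.637,1,0.03,0,0,-0.5,0.6]]]' && python3 g.py .452 .0795 .16 95.4
```

```text
if len(a)>4: # tool z along -normal, tool y = upslope
    s,z=np.radians(a[4]),np.radians(a[5]); zt=np.array([np.sin(s)*np.cos(z),np.sin(s)*np.sin(z),-np.cos(s)])
    y=np.array([-np.sin(z),np.cos(z),0])
else: t=np.radians(a[3]); zt=np.array([0,0,-1.]); y=np.array([np.cos(t),np.sin(t),0])
Rt=np.stack([np.cross(y,zt),y,zt],1)
[0.635 1.213 0.032] [ 0.  -0.  -0.5]
time: 15.6
tcp_pos: [0.4398, 0.0175, 0.1598]
ee_rot: [-0.001, -0.049, 0.999, -0.0]
force: [-0.3, -0.8, 0.3]
grip_width: 0.598
gripper_force: 0.0
[-0.061  0.202 -0.001] [-0.    -0.003  0.005]
```

```bash
python3 -m jog '[[[-0.061,0.202,0,0,0,0,0.6],[-0.061,0.202,0.1,0,0,0,0.6],[-0.061,0.202,0.25,0,0,0,0.6],[-0.061,0.202,0.37,0,0,0,0.6],[-0.061,0.202,0.44,0,0,0,0.6],[-0.061,0.202,0.48,0,0,0,0.6],[-0.061,0.202,0.498,0,0,0,0.6],[-0.061,0.202,0.5,0,0,0,0.6],[-0.061,0.202,0.5,0,0,0,0.6],[-0.061,0.202,0.5,0,0,0,0.6]]]' && python3 g.py .452 .0795 .010 95.4 
```

```text
time: 16.6
tcp_pos: [0.4542, 0.0786, 0.0118]
ee_rot: [0.001, -0.047, 0.999, -0.0]
force: [0.6, 0.3, 0.4]
grip_width: 0.603
gripper_force: 0.0
[0.007 0.004 0.006] [-0.     0.004 -0.   ]
```

```bash
python3 -m jog '[[[0.007,0.003,0.005,0,0,0,0.6],[0.007,0.003,0.005,0,0,0,0.6],[0.007,0.003,0.005,0,0,0,0.2],[0.007,0.003,0.005,0,0,0,0.2],[0.007,0.003,0.005,0,0,0,0.2],[0.007,0.003,0.005,0,0,0,0.2],[0.007,0.003,0.005,0,0,0,0.2],[0.007,0.003,0.005,0,0,0,0.2],[0.007,0.003,0.005,0,0,0,0.2]]]' 25 && python3 - <<'E'
from bench import env;s=env.get_state();print(s["tcp_pos"],s["ee_rot"],s["force"])
E
python3 -m jog '[[[0,0,-0.1,0,0,0,0.2],[0,0,-0.23,0,0,0,0.2],[0,0,-0.4,0,0,0,0.2],[0,0,-0.55,0,0,0,0.2],[0,0,-0.6,0,0,0,0.2],[0,0,-0.6,0,0,0,0.2],[0,0,-0.6,0,0,0,0.2]]]' && python3 g.py .55 .305 .2 0 23 9.8 && python3 - <<'E'
from h import *
im,d=env.get_image("scene");im2,d2=env.get_image("side");np.savez("l4.npz",im=im,d=d,im2=im2,d2=d2);print(env.get_state()["force"])
E
```

```text
time: 17.5
tcp_pos: [0.4512, 0.0793, 0.0093]
ee_rot: [0.0, -0.047, 0.999, 0.0]
force: [0.3, -0.3, 0.5]
grip_width: 0.32
gripper_force: 25.0
[0.4512119  0.07933048 0.00929333] [ 6.88508051e-05 -4.71037405e-02  9.98890000e-01  9.98532989e-06] [ 0.28447325 -0.28260749  0.45323849]
time: 18.2
tcp_pos: [0.4508, 0.0792, 0.1885]
ee_rot: [-0.0, -0.047, 0.999, -0.0]
force: [0.7, 0.2, -2.4]
grip_width: 0.318
gripper_force: 25.0
[-0.4    0.718 -0.039] [-0.03  -0.767 -0.145]
[-0.06543713  0.97043935 -0.00730726]
```

```bash
python3 -m jog '[[[-0.05,0.1,0,0,-0.1,-0.02,0.2],[-0.13,0.25,-0.01,-0.01,-0.25,-0.05,0.2],[-0.2,0.4,-0.02,-0.015,-0.4,-0.07,0.2],[-0.28,0.53,-0.03,-0.02,-0.55,-0.1,0.2],[-0.36,0.65,-0.035,-0.03,-0.7,-0.13,0.2],[-0.4,0.718,-0.039,-0.03,-0.767,-0.145,0.2],[-0.4,0.718,-0.039,-0.03,-0.767,-0.145,0.2],[-0.4,0.718,-0.039,-0.03,-0.767,-0.145,0.2],[-0.4,0.718,-0.039,-0.03,-0.767,-0.145,0.2]]]' && python3 g.py .5808 .3133 .1184 0 23 9.8 && python3 - <<'E'
from h import *
im,d=env.get_image("scene");im2,d2=env.get_image("side");np.savez("l5.npz",im=im,d=d,im2=im2,d2=d2)
cv2.imwrite("pics/l5.png",np.hstack([cv2.resize(x,(400,400),interpolation=cv2.INTER_CUBIC) for x in(im[150:290,350:490],im2[120:260,220:360])]))
E
```

```text
time: 19.2
tcp_pos: [0.5503, 0.3035, 0.2]
ee_rot: [0.198, -0.083, 0.977, 0.017]
force: [-0.5, -0.3, -0.3]
grip_width: 0.317
gripper_force: 25.0
[0.008 0.015 0.292] [-0.002 -0.003 -0.002]
```

View pics/l5.png

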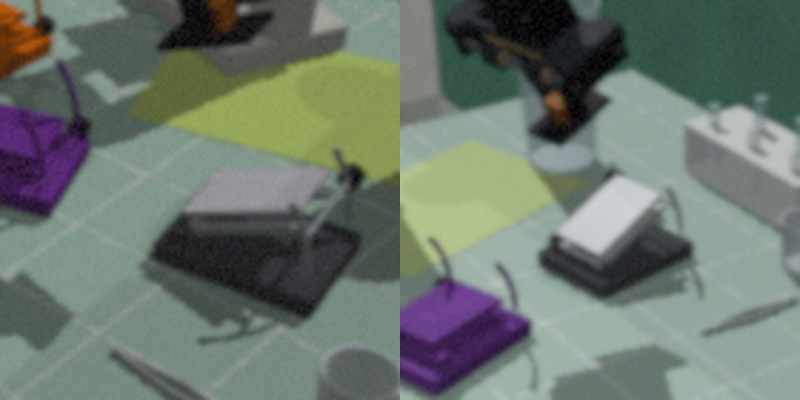

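The held slide is tilted above the stage (left panel (215,30), right panel (570,110)). I'll move to about 50 mm off the face, then check the held slide's pose against the face using depth.

```bash
python3 -m jog '[[[0.003,0.005,0.07,0,0,0,0.2],[0.008,0.015,0.17,0,0,0,0.2],[0.008,0.015,0.25,0,0,0,0.2],[0.008,0.015,0.285,0,0,0,0.2],[0.008,0.015,0.292,0,0,0,0.2],[0.008,0.015,0.292,0,0,0,0.2]]]' && python3 g.py .5808 .3133 .1184 0 23 9.8 && python3 - <<'E'
from h import *
C=np.array([.6043,.3174,.0641]);n=np.array([-.3848,-.0668,.9206]);up=np.array([.907,.1574,.3905]);yy=np.cross(n,up)
for nm in("scene","side"):
    im,d=env.get_image(nm);cv2.imwrite(f"pics/{nm}6.png",im);c=env.calibration(nm);W=world(d,c["intrinsics"],c["pose"])
    q=np.stack([(W-C)@a for a in(up,yy,n)],-1)*1000
    h=cv2.cvtColor(im,cv2.COLOR_BGR2HSV);dark=h[...,2]<70
    fa=(abs(q[...,2])<5)&(abs(q[...,0])<55)&(abs(q[...,1])<40)&(h[...,2]>110);p=q[fa]
    print(nm,"face",len(p),p.mean(0).round(1),p.min(0).round(1),p.max(0).round(1),np.polyfit(p[:,0],p[:,2],1).round(3))
    m=dark&(abs(q[...,2]-53)<6)&(np.hypot(q[...,0],q[...,1])<60)
    p=q[m];print("plate",len(p),p.mean(0).round(1),cv2.minAreaRect(p[:,:2].astype(np.float32)),np.linalg.lstsq(np.c_[p[:,:2],np.ones(len(p))],p[:,2],rcond=None)[0].round(3))
E
```

```text
time: 19.9
tcp_pos: [0.5813, 0.3149, 0.1201]
ee_rot: [0.199, -0.084, 0.976, 0.017]
force: [-0.2, 0.2, -0.6]
grip_width: 0.319
gripper_force: 25.0
[ 0.005 -0.005  0.004] [ 0.001  0.002 -0.001]
scene face 567 [ 3.8  1.  -1. ] [-50.2 -37.5  -4.3] [51.7 36.3  3.2] [-0.001 -0.997]
plate 215 [ 9.1 -7.2 55.5] ((3.3780364990234375, -0.06140899658203125), (74.57162475585938, 50.78129577636719), 0.5352439880371094) [0.0000e+00 2.4000e-02 5.5672e+01]
side face 481 [-3.7 -4.8  0.3] [-53.1 -39.4  -4.7] [49.9 32.9  4.7] [-0.003  0.286]
plate 106 [-11.7  -5.7  56.9] ((-0.8875274658203125, -1.497751235961914), (44.76823806762695, 73.86450958251953), 87.1414794921875) [5.0000e-03 1.0000e-03 5.6983e+01]
```

The plate is square to the face and within 1–3 mm of centre. I'll apply small corrections and approach to about 3 mm.

```bash
python3 -m jog '[[[0.006,-0.004,0.04,0,0,0,0.2],[0.006,-0.004,0.08,0,0,0,0.2],[0.006,-0.004,0.11,0,0,0,0.2],[0.006,-0.004,0.135,0,0,0,0.2],[0.006,-0.004,0.15,0,0,0,0.2],[0.006,-0.004,0.156,0,0,0,0.2],[0.006,-0.004,0.156,0,0,0,0.2],[0.006,-0.004,0.156,0,0,0,0.2],[0.006,-0.004,0.156,0,0,0,0.2]]]'; cat > f.py <<'E'
from h import *
C=np.array([.6043,.3174,.0641]);n=np.array([-.3848,-.0668,.9206]);up=np.array([.907,.1574,.3905]);yy=np.cross(n,up)
s=env.get_state();d=s["tcp_pos"]-C;print("tcp up,across,h(mm)",[round(1000*float(d@a),1) for a in(up,yy)],1000*(d@n)-9.3,"F up,across,n",[round(float(s["force"]@a),2) for a in(up,yy,n)],s["torque"].round(2))
E
python3 f.py; python3 g.py .6006 .3168 .0727 0 23 9.8
```

```text
time: 20.9
tcp_pos: [0.5979, 0.3168, 0.0761]
ee_rot: [0.199, -0.084, 0.976, 0.017]
force: [0.8, 0.1, -1.4]
grip_width: 0.32
gripper_force: 25.0
tcp up,across,h(mm) [-1.2, 0.5] 4.270871928851042 F up,across,n [0.2, 0.0, -1.6] [0.06 0.47 0.04]
[-0.004 -0.002  0.014] [0.001 0.002 0.   ]
```

```bash
python3 -m jog '[[[-0.001,-0.001,0.004,0,0,0,0.2],[-0.001,-0.001,0.008,0,0,0,0.2],[-0.001,-0.001,0.012,0,0,0,0.2],[-0.001,-0.001,0.016,0,0,0,0.2],[-0.001,-0.001,0.019,0,0,0,0.2],[-0.001,-0.001,0.019,0,0,0,0.2],[-0.001,-0.001,0.019,0,0,0,0.2],[-0.001,-0.001,0.019,0,0,0,0.2]]]'; python3 f.py; python3 -m jog '[[[0,0,0.002,0,0,0,0.2],[0,0,0.004,0,0,0,0.2],[0,0,0.007,0,0,0,0.2],[0,0,0.007,0,0,0,0.2],[0,0,0.007,0,0,0,0.2],[0,0,0.007,0,0,0,0.2],[0,0,0.007,0,0,0,0.2],[0,0,0.007,0,0,0,0.2]]]';python3 f.py
```

```text
time: 21.7
tcp_pos: [0.6004, 0.3168, 0.0706]
ee_rot: [0.199, -0.084, 0.976, 0.017]
force: [-1.4, -1.4, 3.1]
grip_width: 0.324
gripper_force: 25.0
tcp up,across,h(mm) [-1.1, 0.0] -1.7290806180580054 F up,across,n [-0.28, -1.12, 3.45] [-0.19  0.53 -0.11]
time: 22.5
tcp_pos: [0.6012, 0.3169, 0.0686]
ee_rot: [0.199, -0.084, 0.976, 0.017]
force: [-1.3, -2.1, 4.7]
grip_width: 0.32
gripper_force: 25.0
tcp up,across,h(mm) [-1.1, 0.0] -3.8916828932143277 F up,across,n [0.34, -1.87, 4.99] [-0.37  0.45 -0.19]
```

It's pressed, with about 5 N along the normal. I'll check flushness, centring and sink in the images.

```bash
python3 - <<'E'
from h import *
C=np.array([.6043,.3174,.0641]);n=np.array([-.3848,-.0668,.9206]);up=np.array([.907,.1574,.3905]);yy=np.cross(n,up)
ims=[]
for nm,cr in(("scene",(170,290,380,500)),("side",(150,250,240,340))):
    c=env.calibration(nm);fs=[];I=[]
    for _ in range(3):
        im,d=env.get_image(nm);I.append(d)
    d=np.median(I,0);W=world(d,c["intrinsics"],c["pose"]);q=np.stack([(W-C)@a for a in(up,yy,n)],-1)*1000
    h=cv2.cvtColor(im,cv2.COLOR_BGR2HSV)
    b=(abs(q[...,0])<55)&(abs(q[...,1])<40)
    fit=lambda p:np.linalg.lstsq(np.c_[p[:,:2],np.ones(len(p))],p[:,2],rcond=None)[0].round(3)
    p=q[b&(abs(q[...,2]+4)<5)&(h[...,2]>110)];print(nm,"face",len(p),p.min(0).round(1),p.max(0).round(1),fit(p))
    p=q[b&(abs(q[...,2]-2)<4)&(h[...,2]<65)];print(" plate",len(p),cv2.minAreaRect(p[:,:2].astype(np.float32)),fit(p))
    r0,r1,c0,c1=cr;ims.append(cv2.resize(im[r0:r1,c0:c1],(400,400),interpolation=cv2.INTER_CUBIC))
cv2.imwrite("pics/p7.png",np.hstack(ims))
E
python3 f.py
```

```text
scene face 108 [-48.1 -34.9  -8.4] [51.6 35.1 -2.9] [-8.000e-03  4.000e-03 -5.328e+00]
 plate 224 ((-0.38722991943359375, -1.3707504272460938), (48.54069519042969, 77.25684356689453), 88.64939880371094) [-0.001  0.007  0.832]
side face 164 [-52.3 -37.9  -8.7] [49.  33.1  0.8] [ 0.008  0.017 -4.033]
 plate 114 ((-4.294317245483398, -5.850606918334961), (43.11350631713867, 70.97964477539062), 87.53019714355469) [-0.006  0.008  1.836]
tcp up,across,h(mm) [-1.1, 0.0] -3.901765149942273 F up,across,n [0.36, -2.25, 4.76] [-0.39  0.4  -0.18]
```

View pics/p7.png

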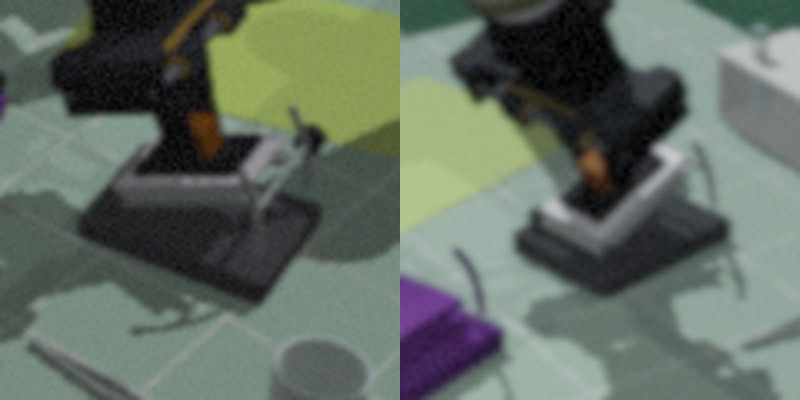

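The slide looks flush, and the face has sunk about 4 mm. I'll do one sharper centring check with pixel rays on the face and plate-top planes.

```bash
python3 - <<'E'
from h import *
C=np.array([.6043,.3174,.0641]);n=np.array([-.3848,-.0668,.9206]);up=np.array([.907,.1574,.3905]);yy=np.cross(n,up)
Rf=np.stack([up,yy,n],1);ims=[]
for nm in("scene","side"):
    c=env.calibration(nm);K,T=c["intrinsics"],c["pose"];g=np.mean([env.get_image(nm)[0] for _ in range(4)],0).astype(np.uint8)
    for hh in(-.0042,.0018):
        v,u=np.mgrid[:300,:400];x=(150-v)*.4e-3;y=(200-u)*.4e-3  # 0.4 mm/px, up=top, +across=left
        P=C+x[...,None]*up+y[...,None]*yy+hh*n;q=(P-T[:3,3])@T[:3,:3]
        m=np.stack([q[...,0]/q[...,2]*K[0,0]+K[0,2],q[...,1]/q[...,2]*K[1,1]+K[1,2]],-1).astype(np.float32)
        o=cv2.remap(g,m,None,cv2.INTER_CUBIC)
        a,b=((125,95),(88,62)) if hh<0 else ((95,75),(62,50))  # face rect / plate rect halves in px
        hx,hy=((125,87.5) if hh<0 else (95,62.5))
        cv2.rectangle(o,(int(200-hy),int(150-hx)),(int(200+hy),int(150+hx)),(0,0,255),1);ims.append(o)
cv2.imwrite("pics/r8.png",np.vstack([np.hstack(ims[:2]),np.hstack(ims[2:])]))
E
```

```text
(no output)
```

View pics/r8.png

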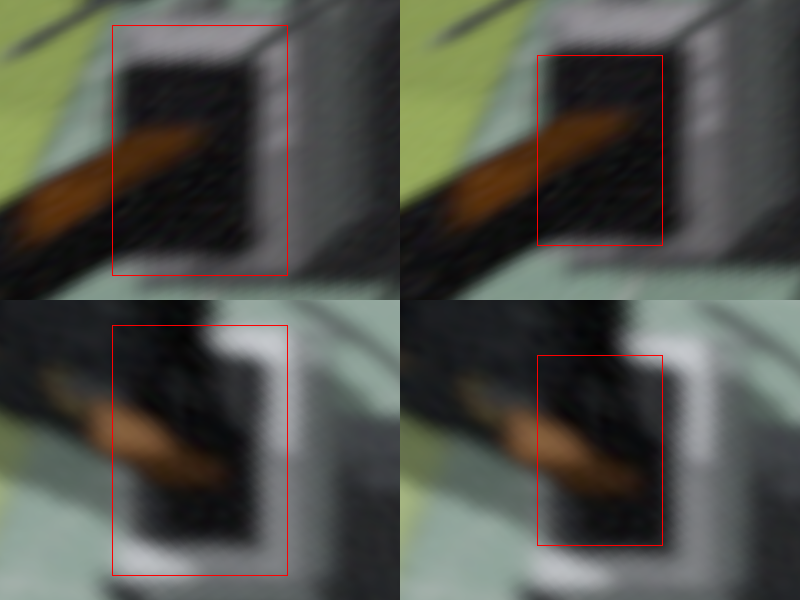

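In the rectified views the opposite margins balance: the plate's dark edges sit within about 2 mm of centre, both up the slope and across it. Its axis runs along the slope, it is flush, and the face has sunk about 4 mm. I'm handing in.

```bash
python3 f.py; python3 -c "
from bench import env
print(env.close_job())"
```

```text
tcp up,across,h(mm) [-1.1, 0.0] -3.913660667794212 F up,across,n [1.29, -2.53, 5.75] [-0.39  0.35 -0.2 ]
the job is handed in; nothing more can be done
None
```

The job is handed in: both broken slides lie flat in the reject tray and released, and the whole slide is still gripped and pressed flush on the sloped stage face, within about 2 mm of centre, with the face sunk about 4 mm; no verdict was returned.

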